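# Pack the dressing jars into the training kit tote

## Task

Pack up the dressing jars after the nursing class: stand the large metal jar in the large empty compartment of the grey divided tote and the small metal jar in the small empty compartment, each upright on the tote's floor. Do not knock over the tea bottle.

Things in the scene. Friction and masses are not known exactly. Their poses are not given: they have to be found in the camera images.
- tote: Grey open divided tote, fixed; 112 x 218 mm (x, y), 38 high; floor and walls 4 thick, dividers rim-high. Origin: centre of underside, z up; at yaw 0 axes as the world's. Large compartment: 104 x 94 inside, centre x 0, y +58. Small one: 58 x 58, centre x -23, y -76. The middle lane (y -18, marker pens) and the cell beyond the small one (+x, clip box) are already full, to below the rim.
- large_jar: Large cylindrical metal dressing jar with a closed metal lid that does not come off: 58 mm diameter (the lid has the same diameter), 80 mm high, about 160 g, standing upright on the table. Origin: centre of its underside; z is its axis, upwards. Straight sides, may be gripped at any height.
- small_jar: Small cylindrical metal dressing jar of the same make, closed metal lid that does not come off: 36 mm diameter (lid the same), 70 mm high, about 70 g, standing upright on the table. Origin: centre of its underside; z is its axis, upwards. Straight sides, may be gripped at any height.
- tea: Closed amber tea bottle with white cap and paper label, 60 mm diameter, 150 mm high, standing loose on the table beyond the jars (farther from the robot). Origin: centre of its underside; z up. It is not part of the work and must stay standing.
Things that resemble listed ones, but are neither listed nor needed, are in the scene too. Of the things like the tea, leave any that is turquoise; of the rest the larger one is meant.

How it is judged:
At the end, for the whole second after the job is handed in: Large jar in the large compartment (within 26 mm in the tote's x, 21 mm in y of its centre), small jar in the small one (within 14 mm in x and y); both undersides under 12 mm above the tote's underside, upright within 0.17 rad, under 0.03 m/s; tea bottle upright within 0.2 rad (x of large_jar in the frame of tote between -0.026 and 0.026 m and y of large_jar in the frame of tote between 0.037 and 0.079 m and z of each of large_jar, small_jar in the frame of tote below 0.012 m and angle between each of large_jar, small_jar's own z axis and vertical below 0.17 rad and linear speed of each of large_jar, small_jar below 0.03 m/s and x of small_jar in the frame of tote between -0.037 and -0.009 m and y of small_jar in the frame of tote between -0.09 and -0.062 m and angle between tea's own z axis and vertical below 0.2 rad); the robot touches nothing.
It fails at once if the tea bottle is knocked over (tilted more than 0.6 rad) (angle between tea's own z axis and vertical above 0.6 rad).
It also fails if it takes over 54 s, if anything falls off the work surface, if the arm or the gripper's body presses on something with over 40 N, if the wrist force passes 120 N, or if a joint passes its speed limit or range.

## Robot

A 7-joint arm with a two-finger parallel gripper is mounted at the origin on the work surface. World frame = base frame: x ahead of the robot, y to its left, z up, the work surface at z = 0. Lengths are in m, angles in rad, forces in N, time in s.
With the tool pointing down it reaches from about 0.425 to 0.95 m from the base axis. Payload 4.7 kg.
Tool frame: the origin (TCP) lies on the centre line of the jaws, within the pads' length; the fingertips stand robot.nose_length ahead of it and the grasp point (between the pads) lies 8 mm behind it (robot.nose_length is the distance from the TCP to the fingertips, in m); z points along the fingers, y is the line along which they close (so a half turn about z gives the same grasp; the last joint's range is limited). The gripper opens to 85 mm and grips with 20 to 120 N. Pads are 22 mm wide; open, the fingers measure 114 mm over their backs; the gripper's body (76 mm by 85 mm) begins 54 mm behind the grasp point. The pads swing forward as they close: fully open they stand 13 mm farther back than shut.
Start: joints at [1.284, 0.469, -0.049, 1.532, 0.024, 1.141, -0.082], TCP at [0.172, -0.653, 0.242] pointing down, gripper open.
Joint ranges: [-2.59, 2.59], [-0.33, 1.99], [-1.39, 1.29], [0.1, 2.45], [-1.04, 4.18], [0.21, 1.99], [-2.66, 2.66]. Speed limits (rad/s): [2.57, 2.57, 3.14, 3.14, 3.14, 3.14, 3.14].

## Interface

Orientations are given as [roll, pitch, yaw] about the fixed x, y, z axes, in that order (R = Rz(yaw) Ry(pitch) Rx(roll)).
In Python, from plant import robot gives the robot as it stands. Calls block until the motion is done:
- robot.goto(position, orientation): joint-space move of the TCP to a pose.
- robot.move_straight(position, vel=0.15, attitude=None, contact_N=None): straight line of the TCP; attitude=None keeps the orientation; vel is the mean speed in m/s. With contact_N (N) it stops when the force on the tool has changed by that much, and returns True; else False.
- robot.move_joints(angles): joint-space move.
- robot.grip(opening, strength=None): opening from 0.0 (shut) to 1.0 (fully open); strength is the grip in N (None keeps the last); returns when the fingers have stopped.
- robot.sleep(seconds).
- robot.inverse_kinematics(position, orientation): joint angles nearest the present ones, or None.
- robot.sense(): the state.
- robot.grab_frame(name): name is "side" or "top" or "wrist"; returns a dict with "image" (480x640x3 uint8, red, green, blue), "range_z" (480x640 float32, m along the optical axis (not along the pixel's ray), 0 where there is no reading), "fx", "fy", "cx", "cy" (pixels), "dist_coeffs" ([k1, k2, p1, p2, k3] as OpenCV has them; the pictures are not rectified), "R" (3x3) and "t" (3): a world point X has camera coordinates R X + t. Camera axes: x right, y down, z forward; pixel columns grow to the right and rows downward; lengths in m; the calibration is good to about 2 mm. A picture is of the moment at which its call begins.
A pose or a line that the arm cannot do raises robot.IKError and nothing moves.
- robot.close_job(): hands the job in; it is judged then, once.
The state is a dict: "t": time; "joint_pos": joint angles; "joint_velocities": joint speeds; "effort": joint torques, N m; "tcp_pos": TCP position; "tcp_rot": TCP orientation; "wrist_force": force on the tool from outside, world axes, zero at the start; "torque": the same for the moment, N m; "opening": opening from 0.0 (shut) to 1.0 (fully open); "gripper_force": force on a finger pad.
Only numpy, scipy, OpenCV 4.12 (cv2) and the standard library are available. Lean on these libraries where they do the work, as an engineer would, in place of code of your own. Each camera call takes 0.05 s, during which the arm holds its last target. There are 200 camera calls.

## Working session

There is one attempt and no reset: what is moved stays moved. The work goes in short steps, each a Python script; the robot and the scene stay as the last script left them, time stands still between calls to the robot, and variables do not carry over. Pictures are saved under pics/ and viewed, at most 10 in all, crops included, and the job is handed in when it is done.

```bash
ls; mkdir -p pics
python3 - <<'E'
from plant import robot
import cv2,numpy as np,pickle
d={n:robot.grab_frame(n) for n in("side","top")}
pickle.dump(d,open('f0.pkl','wb'))
for n,f in d.items():
    cv2.imwrite(f'pics/{n}0.png',f['image'][:,:,::-1]); print(n,f['fx'],f['cx'],f['cy'],f['dist_coeffs'],np.round(-f['R'].T@f['t'],3),np.round(f['R'],3).tolist(),(f['range_z']>0).mean())
s=robot.sense();print(s['t'],s['tcp_pos'],s['tcp_rot'],robot.nose_length)
E
```

```text
pics
side 503.31203155103884 317.72885193975577 235.93786482781843 [0.03684471 0.         0.         0.         0.        ] [0.269 0.506 0.567] [[-0.794, -0.607, 0.02], [-0.428, 0.536, -0.728], [0.431, -0.587, -0.685]] 0.9959700520833333
top 478.58502793593664 312.83249662217696 237.71773203369145 [-0.09665223  0.          0.          0.          0.        ] [0.373 0.061 0.87 ] [[0.049, -0.999, -0.001], [-0.968, -0.047, -0.245], [0.245, 0.013, -0.97]] 0.99611328125
0.1 [ 0.17197951 -0.65220513  0.24137061] [-3.13983362e+00  7.47593202e-05  2.57841711e-01] 0.011
```

View pics/top0.png

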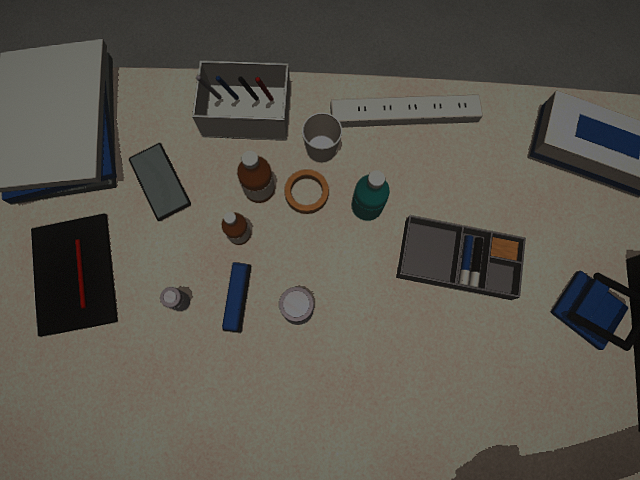

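View pics/side0.png

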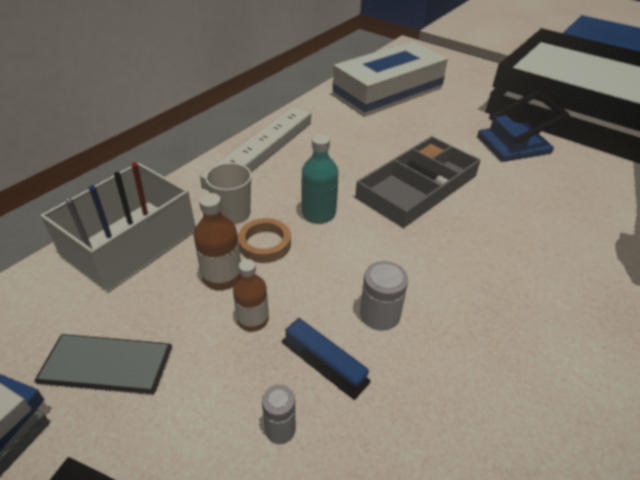

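Top view: the tote is at about (461,257), large compartment on its left and small one lower right. The large jar is at (296,304) and the small jar at (174,298). Bottle candidates in the top view: large amber (255,177), small amber (236,227), turquoise (371,195). The turquoise one is excluded, so the larger amber one at (255,177) is the tea. Next I'll measure and confirm in an enlarged crop.

```bash
cat > h.py <<'E'
import cv2,numpy as np
def cloud(f):
    K=np.array([[f['fx'],0,f['cx']],[0,f['fy'],f['cy']],[0,0,1]])
    v,u=np.mgrid[:480,:640]
    p=cv2.undistortPoints(np.stack([u,v],-1).reshape(-1,1,2).astype(float),K,f['dist_coeffs']).reshape(480,640,2)
    ray=np.dstack([p,np.ones((480,640))])@f['R']   # world ray, unit depth
    C=-f['R'].T@f['t']
    X=C+ray*f['range_z'][...,None]; X[f['range_z']==0]=np.nan
    return X,C,ray
def onplane(C,r,z): return C+r*((z-C[2])/r[...,2])[...,None]
E
python3 - <<'E'
import pickle,cv2,numpy as np
from h import *
d=pickle.load(open('f0.pkl','rb'))
for n in d:
    X,C,ray=cloud(d[n])
    boxes={'large':((255,265,340,345),.080) ,'small':((150,275,200,320),.070),'tote':((385,205,535,310),.038)} if n=='top' else {'large':((345,250,420,340),.08),'small':((250,375,310,450),.07),'tote':((345,125,490,235),.038)}
    if n=='top': boxes.update(tea=((230,145,280,210),.15),tea_s=((215,205,255,250),.1),turq=((350,165,395,225),.15),blue=((215,255,255,335),.02))
    for k,((a,b,c,e),h) in boxes.items():
        P=X[b:e,a:c]; z=P[...,2]
        print(n,k,'zmax',np.round(np.nanpercentile(z,[90,97,99.5]),3),end=' ')
        m=(z>(0.012 if k in('tea','tea_s','turq','blue') else h-.012))
        m=m.astype(np.uint8); nn,lab,st,ce=cv2.connectedComponentsWithStats(m); i=1+np.argmax(st[1:,4]); m=lab==i
        Q=P[m]; 
        if k in('large','small'):
            cs=cv2.findContours(m.astype(np.uint8),cv2.RETR_EXTERNAL,cv2.CHAIN_APPROX_NONE)[0]
            W=onplane(C,ray[b:e,a:c][m],h)[:,:2].astype(np.float32)
            print('n',len(Q),'mean',Q.mean(0).round(4),'plane circ',cv2.minEnclosingCircle(W),'plane mean',W.mean(0))
        elif k=='tote':
            W=onplane(C,ray[b:e,a:c][m],h)[:,:2].astype(np.float32)
            print(cv2.minAreaRect(W), cv2.minAreaRect(Q[:,:2].astype(np.float32)))
        else: print(Q[:,:2].mean(0).round(3),Q.min(0).round(3),Q.max(0).round(3))
im=d['side']['image'][120:350,150:430,::-1]
cv2.imwrite('pics/crop.png',cv2.resize(cv2.convertScaleAbs(im,alpha=1.6),None,fx=2.5,fy=2.5))
E
```

```text
side large zmax [0.081 0.082 0.083] n 1375 mean [0.4575 0.0992 0.0798] plane circ ((0.4584192931652069, 0.09932032972574234), 0.03421737253665924) plane mean [0.45739907 0.09938929]
side small zmax [0.07  0.072 0.073] n 941 mean [0.4591 0.3108 0.0694] plane circ ((0.4587419033050537, 0.31104326248168945), 0.020605580881237984) plane mean [0.45885494 0.31097654]
side tote zmax [0.031 0.037 0.039] ((0.5620359182357788, -0.19266098737716675), (0.23031392693519592, 0.12014860659837723), 81.32453155517578) ((0.5644904375076294, -0.19995319843292236), (0.2231602668762207, 0.11498246341943741), 81.51046752929688)
top large zmax [0.08  0.082 0.083] n 965 mean [0.4587 0.0941 0.0804] plane circ ((0.45915424823760986, 0.09391248971223831), 0.02935023419559002) plane mean [0.45877632 0.09410368]
top small zmax [0.069 0.071 0.073] n 371 mean [0.4602 0.3062 0.0694] plane circ ((0.46027159690856934, 0.30577319860458374), 0.019499147310853004) plane mean [0.4601688  0.30603346]
top tote zmax [0.03  0.038 0.04 ] ((0.5625078082084656, -0.19861876964569092), (0.21917963027954102, 0.11630792170763016), 81.31086730957031) ((0.5637210607528687, -0.2001132369041443), (0.2192390263080597, 0.11425908654928207), 81.13224029541016)
top tea zmax [0.117 0.149 0.151] [0.672 0.176] [0.654 0.151 0.012] [0.713 0.209 0.154]
top tea_s zmax [0.086 0.111 0.112] [0.586 0.206] [0.571 0.19  0.012] [0.615 0.232 0.114]
top turq zmax [0.13  0.15  0.152] [ 0.647 -0.022] [ 0.629 -0.054  0.012] [0.688 0.004 0.153]
top blue zmax [0.035 0.036 0.038] [0.472 0.203] [0.413 0.187 0.013] [0.534 0.222 0.039]
```

View pics/crop.png

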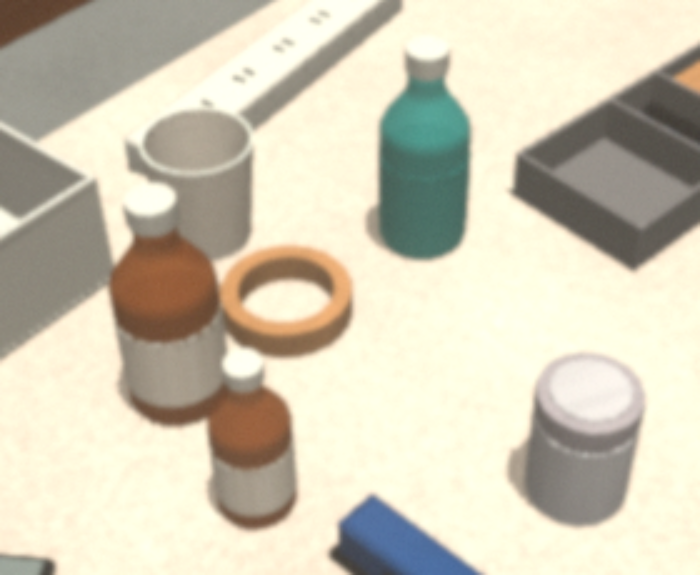

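The crop confirms it. The tea is the larger amber bottle with a white cap and label (side view about (217,245)). The small amber one and the turquoise one are decoys. Measured heights match: jars 80 and 70 mm, rim 38 mm, tea 150 mm. I'll hover over the tote and then the large jar for a quick wrist-camera check.

Run:
```python
from plant import robot
import cv2,pickle,numpy as np
from h import *
O=[np.pi,0,-.153]
def look(n):
    f=robot.grab_frame("wrist");pickle.dump(f,open(n+'.pkl','wb'));cv2.imwrite(f'pics/{n}.png',f['image'][:,:,::-1])
    return cloud(f)
def comp(X,m):
    nn,lab,st,ce=cv2.connectedComponentsWithStats(m.astype(np.uint8));return lab==1+np.argmax(st[1:,4])
robot.goto([.545,-.20,.30],O)
X,C,ray=look('w_tote');z=X[...,2]
m=comp(X,(abs(z-.038)<.005)&(np.hypot(X[...,0]-.5625,X[...,1]+.199)<.16))
print('cam',C.round(3),cv2.minAreaRect(onplane(C,ray[m],.038)[:,:2].astype(np.float32)),m.sum())
robot.goto([.459,.095,.25],O)
X,C,ray=look('w_large');z=X[...,2]
m=comp(X,abs(z-.080)<.006)
print('cam',C.round(3),cv2.minEnclosingCircle(onplane(C,ray[m],.08)[:,:2].astype(np.float32)),X[m].mean(0),m.sum())
s=robot.sense();print(s['t'],s['tcp_pos'],s['joint_pos'])
```

```text
cam [ 0.616 -0.212  0.431] ((0.5644773840904236, -0.19985288381576538), (0.21796917915344238, 0.11142975836992264), 81.37706756591797) 4375
cam [0.531 0.083 0.382] ((0.4604004919528961, 0.09372890740633011), 0.0290130153298378) [0.46105721 0.09367976 0.08056458] 4431
3.5083 [0.45999536 0.09352329 0.25017151] [ 0.16810479  0.15905713 -0.50827825  1.96969191  0.09027061  1.03389181
 -2.10778462]
```

Wrist measurements match the known sizes: the tote measures 218 x 111 and the jar radius 29.0 mm. Next I'll grasp and place the large jar.

```bash
cat >> h.py <<'E'
yaw=-.1505; O=[np.pi,0,yaw]; TC=np.array([.5645,-.1999])
def tote(x,y): return TC+np.array([[np.cos(yaw),-np.sin(yaw)],[np.sin(yaw),np.cos(yaw)]])@[x,y]
def st(robot,l):
    s=robot.sense();print(l,round(s['t'],2),s['tcp_pos'].round(4) if hasattr(s['tcp_pos'],'round') else s['tcp_pos'],'open',round(s['opening'],3),'gf',np.round(s['gripper_force'],1),'F',np.round(s['wrist_force'],1));return s
def pick(robot,xy,h,g):
    robot.move_straight([*xy,.12],.2); robot.move_straight([*xy,g],.08); st(robot,'at')
    robot.grip(0.0,40); st(robot,'grip')
    robot.move_straight([*xy,.20],.15); return st(robot,'lift')
def place(robot,xy,g):
    robot.move_straight([*xy,.20],.25); robot.move_straight([*xy,g+.004+.012],.12); s=st(robot,'pre')
    c=robot.move_straight([*xy,g+.004-.003],.02,contact_N=4); print('contact',c); st(robot,'down')
E
python3 - <<'E'
from plant import robot
from h import *
pick(robot,[.4605,.0938],.08,.055)
import cv2
cv2.imwrite('pics/l_lift.png',robot.grab_frame('side')['image'][:,:,::-1])
E
```

```text
at 5.28 [0.4609 0.094  0.0553] open 1.001 gf 0.0 F [ 0.   0.4 -0.9]
grip 5.65 [0.4608 0.0938 0.0556] open 0.665 gf 42.1 F [-1.5 -0.5  5.8]
lift 6.77 [0.4598 0.0936 0.1991] open 0.669 gf 42.8 F [-0.3 -0.1 -1.7]
```

View pics/l_lift.png

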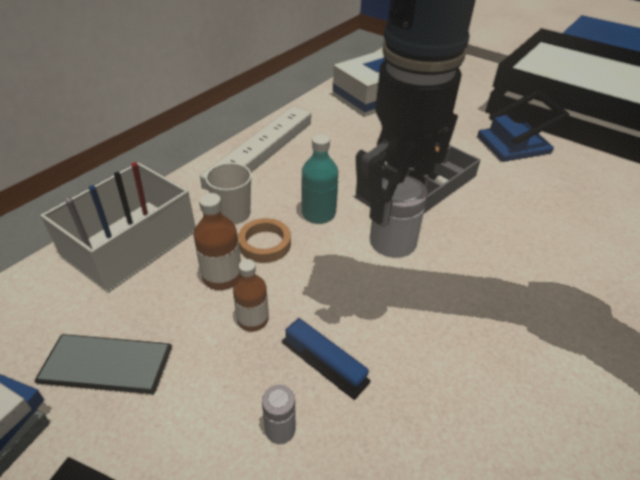

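The large jar is held upright at about (396,218). Now I'll place it.

Run:
```python
from plant import robot
from h import *
import cv2
p=tote(0,.058);print(p)
place(robot,p,.055)
robot.grip(1.0);st(robot,'rel')
robot.move_straight([*p,.20],.15)
robot.goto([.460,.306,.25],O)
f=robot.grab_frame('wrist');X,C,ray=cloud(f);m=abs(X[...,2]-.07)<.006
nn,lab,s,ce=cv2.connectedComponentsWithStats(m.astype(np.uint8));m=lab==1+np.argmax(s[1:,4])
print(cv2.minEnclosingCircle(onplane(C,ray[m],.07)[:,:2].astype(np.float32)),X[m].mean(0))
f=robot.grab_frame('top');X,C,ray=cloud(f);m=(abs(X[...,2]-.084)<.006)&(np.hypot(X[...,0]-p[0],X[...,1]-p[1])<.06)
print('large',cv2.minEnclosingCircle(onplane(C,ray[m],.084)[:,:2].astype(np.float32)),X[m].mean(0))
cv2.imwrite('pics/l_top.png',f['image'][:,:,::-1]);st(robot,'end')
```

```text
[ 0.57319608 -0.14255562]
pre 9.24 [ 0.5739 -0.1426  0.0718] open 0.666 gf 42.8 F [-0.1  0.2 -1.1]
contact True
down 9.82 [ 0.5731 -0.1426  0.0597] open 0.668 gf 42.9 F [-1.1 -0.2  4.9]
rel 10.22 [ 0.5721 -0.1425  0.0588] open 1.003 gf 0.0 F [0.1 0.9 0.1]
((0.46202075481414795, 0.3084472417831421), 0.018102899193763733) [0.46223306 0.30838063 0.07014078]
large ((0.5707725882530212, -0.14156530797481537), 0.029288632795214653) [ 0.57061918 -0.14140273  0.08453305]
end 13.11 [0.4609 0.3047 0.2497] open 0.998 gf 0.0 F [-0.4  0.6 -0.1]
```

View pics/l_top.png

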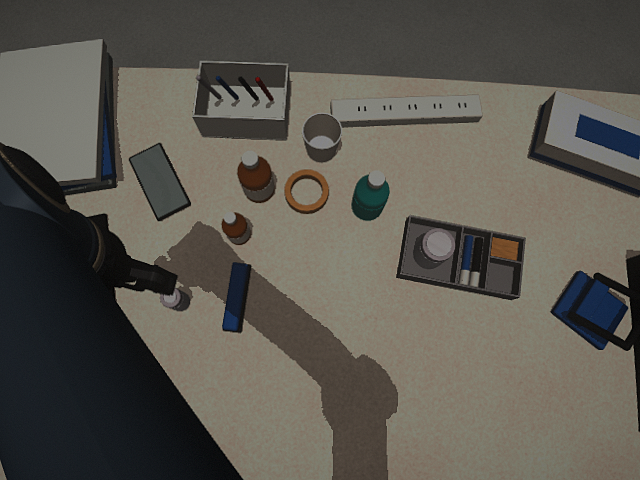

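The large jar stands in the large compartment at (437,243), with its lid at 84 mm as expected. The small jar's measured radius is 18.1 mm, at (0.462, 0.308). That's next.

Run:
```python
from plant import robot
from h import *
import cv2
s=pick(robot,[.4615,.3080],.07,.049)
if s['opening']<.3: raise SystemExit('no jar')
p=tote(-.023,-.076);print(p)
robot.move_straight([*p,.20],.25)
f=robot.grab_frame('side');cv2.imwrite('pics/s_hold.png',f['image'][:,:,::-1]);st(robot,'hover')
```

```text
at 14.94 [0.4618 0.3083 0.0494] open 0.996 gf 0.0 F [-0.5  0.6 -0.9]
grip 15.46 [0.4617 0.3081 0.0494] open 0.404 gf 39.8 F [ 0.  -0.7  1.9]
lift 16.62 [0.4609 0.3075 0.199 ] open 0.408 gf 39.9 F [-0.4 -0.  -1.2]
[ 0.53036512 -0.27159247]
hover 19.15 [ 0.5305 -0.2706  0.2001] open 0.41 gf 39.9 F [ 0.  -0.6 -0.1]
```

View pics/s_hold.png

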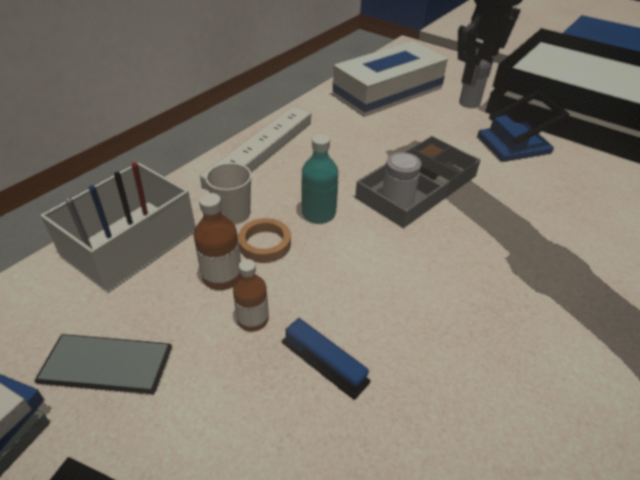

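The small jar is held upright at (474,85), above its compartment. Now I'll lower it.

Run:
```python
from plant import robot
from h import *
import cv2
p=tote(-.023,-.076)
place(robot,p,.049)
robot.grip(1.0);st(robot,'rel')
robot.move_straight([*p,.22],.15)
robot.goto([.545,-.20,.32],O); robot.sleep(.3)
f=robot.grab_frame('wrist');X,C,ray=cloud(f)
Rt=np.array([[np.cos(yaw),-np.sin(yaw)],[np.sin(yaw),np.cos(yaw)]])
for n,q,h in(('large',tote(0,.058),.084),('small',p,.074)):
    m=(abs(X[...,2]-h)<.004)&(np.hypot(X[...,0]-q[0],X[...,1]-q[1])<.05)
    c,r=cv2.minEnclosingCircle(onplane(C,ray[m],h)[:,:2].astype(np.float32));print(n,'tote xy',(np.array(c)-TC)@Rt,r,'z',X[m][:,2].mean(),m.sum())
    B=X[m];print(' tilt',np.linalg.lstsq(np.c_[B[:,:2]-B[:,:2].mean(0),np.ones(len(B))],B[:,2],rcond=None)[0])
cv2.imwrite('pics/fin.png',f['image'][:,:,::-1]);st(robot,'end')
```

```text
pre 20.68 [ 0.531  -0.2719  0.0658] open 0.41 gf 39.9 F [ 0.   0.1 -0.4]
contact True
down 21.26 [ 0.5303 -0.2715  0.0534] open 0.411 gf 40.3 F [-0.1  0.7  4.1]
rel 21.81 [ 0.5295 -0.2713  0.0527] open 0.999 gf 0.0 F [-0.3  0.1  0.7]
large tote xy [-0.00170836  0.0576124 ] 0.02923927642405033 z 0.0846169174279573 3159
 tilt [0.00246556 0.00728943 0.08461692]
small tote xy [-0.02256388 -0.07495774] 0.018084118142724037 z 0.0741707584118117 1084
 tilt [-0.01432389 -0.01510658  0.07417076]
end 23.99 [ 0.5445 -0.2006  0.319 ] open 0.998 gf 0.0 F [ 0.4 -0.2 -1.1]
```

View pics/fin.png

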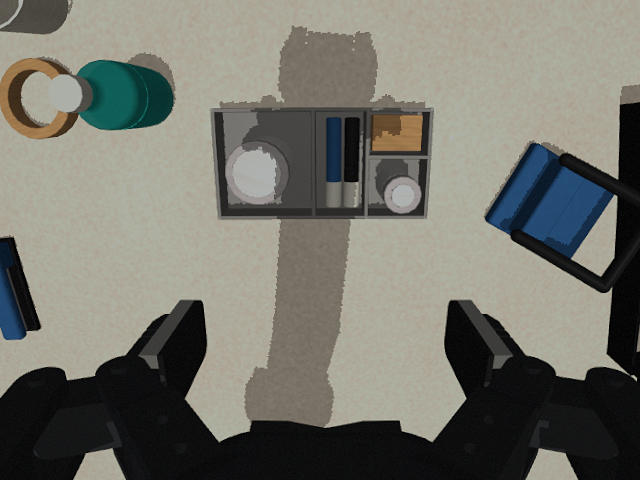

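Both jars stand upright in their compartments: the large one at (257,173), the small one at (402,195). Both sit within 2 mm of centre with lids at 84 and 74 mm, and the gripper is clear. I'm handing the job in.

```bash
python3 -c "
from plant import robot
print(robot.close_job())"
```

```text
the job is handed in; nothing more can be done
None
```

Both jars are upright on the tote floor, each within 2 mm of its compartment's centre; the tea bottle was not touched, and the job was handed in at about 24 s on the robot's clock (no verdict returned).

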